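# Stack a loose hardware tray and its lid on the bottom tray

### The job

Two grey hardware trays (one holding bolts, one empty) and their lid with a bar handle stand apart on the bench. Set the empty tray down squarely on the tray of bolts with the cut-off corners matching, then set the lid on the empty tray in the same way, so that each skirt sits fully down over the lip below. Do not drop them, leave the tray of bolts standing where it is, and do not disturb the two wooden offcuts.

Things in the scene. Friction and masses are not known exactly. Their poses are not given: they have to be found in the camera images.
- base_mid (a point): Centre of the bottom tray, 25.5 mm above its underside; axes of the tray, z up. Plain grey tray with steel bolts lying in it, loose, 0.9 kg, same moulding as the empty tray. Its own +y starts within 0.3 rad of world +y (left); it lies flat.
- tray_mid (a point): Centre of the empty tray, 25.5 mm above its underside; axes of the tray, z up. Plain grey, loose, 0.22 kg. Fully seated it is 42 mm straight above base_mid, axes parallel (underside of the skirt on the shoulder below). Play of skirt round lip 2 mm each way; turned end for end it cannot seat.
- lid_mid (a point): Centre of the closed grey lid, 25 mm above its underside; axes of the lid, z up. Loose, 0.15 kg, same outline. Fully seated it is 41.5 mm straight above tray_mid, axes parallel. Best held by its bar from above, fingers closing along own y.
- base_nose (a point): On the bottom tray, middle of the end with the cut-off corners: own y = +70 mm, 6 mm above its underside.
- tray_nose (a point): The same point on the empty tray. Its handle is the rib across its middle, 12 mm thick (own y), running along own x at own y = 0, from the floor up to 50 mm above the underside: grasp from above, fingers closing along own y, one in each compartment (inside each 55 mm along y, 72 mm along x).
- lid_nose (a point): The same point on the lid.
- base: Bottom tray; origin at the centre of its underside. Outline (trays and lid) from above: 140 mm along own y, 90 mm along own x; the two corners at the +y end are cut off at 45 degrees, 22 mm along each side; those at the -y end are square.
- tray: Empty tray; origin at the centre of its underside. Heights above that (both trays): hollow skirt 4 mm thick 0-12, floor 12-15, outer wall 6 mm thick up to a shoulder at 42; a lip 3 mm thick, set in 6 mm from the outside, rises to 51, its top 4 mm leaning 3 mm inward as a lead-in.
- lid: Lid; origin at the centre of its underside. Heights above that: hollow skirt 4 mm thick 0-12 mm, top plate 12-16 mm, foot of the handle (20 mm wide) to 20.5 mm, bar handle 12 mm thick (own y) and 60 mm long (along own x, at own y = 0) to 50 mm.
- offcut_b: Bystander: reddish-brown wooden offcut 40 x 62 x 28 mm lying flat, loose; origin at the centre of its underside.
- offcut_f: Bystander: smaller reddish-brown wooden offcut 35 x 55 x 20 mm lying flat, loose; origin at the centre of its underside.

How it is judged:
On the way, in this order (a step that is already met when the one before it is completed fails the run):
1. the empty tray is fully seated on the tray of bolts, cut-off corners matching (x of tray_mid in the frame of base_mid between -0.004 and 0.004 m and y of tray_mid in the frame of base_mid between -0.004 and 0.004 m and z of tray_mid in the frame of base_mid between 0.0395 and 0.0445 m and angle between the y axis of tray_mid and the y axis of base_mid, either way round below 0.07 rad and y of tray_nose in the frame of base_mid above 0.05 m and angle between the z axis of tray_mid and the z axis of base_mid, either way round below 0.035 rad), for 0.2 s.
2. the lid is fully seated on the empty tray, cut-off corners matching (x of lid_mid in the frame of tray_mid between -0.004 and 0.004 m and y of lid_mid in the frame of tray_mid between -0.004 and 0.004 m and z of lid_mid in the frame of tray_mid between 0.039 and 0.044 m and angle between the y axis of lid_mid and the y axis of tray_mid, either way round below 0.07 rad and y of lid_nose in the frame of tray_mid above 0.05 m and angle between the z axis of lid_mid and the z axis of tray_mid, either way round below 0.035 rad), for 0.2 s.
At the end, for the whole second after the job is handed in: Bolt tray flat on the bench, empty tray seated on it, lid seated on that: each within 4 mm sideways and 2.5 mm of seated height (42 and 41.5 mm between centre points), 0.07 rad yaw, 0.035 rad tilt, cut corners over cut corners, all at rest (all of step 1 and all of step 2 and linear speed of each of base, tray, lid below 0.02 m/s and angle between base_mid's own z axis and vertical below 0.03 rad and height (world z) of base_mid below 0.03 m); the robot touches nothing.
It fails at once if the tray falls freely instead of being set down (faster than 0.45 m/s with nothing touching it) (contact force between tray and anything else below 0.05 N and linear speed of tray above 0.45 m/s).
It fails at once if the lid falls freely instead of being set down (faster than 0.45 m/s with nothing touching it) (contact force between lid and anything else below 0.05 N and linear speed of lid above 0.45 m/s).
It fails at once if the tray of bolts is shifted more than 40 mm from where it stood (distance of base from where it was at the start of the episode above 0.04 m).
It fails at once if a wooden offcut is shifted more than 30 mm (distance of any of offcut_b, offcut_f from where it was at the start of the episode above 0.03 m).
It also fails if it takes over 61 s, if anything falls off the work surface, if the arm or the gripper's body presses on something with over 40 N, if the wrist force passes 120 N, or if a joint passes its speed limit or range.

### The arm

A 7-joint arm with a two-finger parallel gripper is mounted at the origin on a cart in front of the work surface, level with it; the furniture and walls round the work are solid. World frame = base frame: x ahead of the robot, y to its left, z up, the work surface at z = 0. Lengths are in m, angles in rad, forces in N, time in s.
With the tool pointing down it reaches from about 0.4 to 0.85 m from the base axis. Payload 4.5 kg.
Tool frame: the origin (TCP) lies midway between the tips of the shut fingers; the grasp point (between the pads) lies 19 mm behind it; y points along the fingers, x is the direction in which the jaws open and shut, and the axes are right-handed (so a half turn about y gives the same grasp; the last joint's range is limited). The gripper opens to 85 mm and grips with 20 to 120 N. Pads are 22 mm wide; open, the fingers measure 114 mm over their backs; the gripper's body (76 mm by 85 mm) begins 54 mm behind the grasp point. The pads swing forward as they close: fully open they stand 13 mm farther back than shut.
Start: joints at [1.147, 0.689, -0.195, 1.565, 0.157, 0.902, -0.215], TCP at [0.276, -0.561, 0.231] pointing down, gripper open.
Joint ranges: [-3.01, 3.01], [-0.46, 2.08], [-1.47, 1.51], [0.13, 2.56], [-1, 4.14], [0.04, 2.09], [-2.66, 2.66]. Speed limits (rad/s): [2.57, 2.57, 3.14, 3.14, 3.14, 3.14, 3.14].

### API

Orientations are given as a unit quaternion [w, x, y, z].
In Python, from station import manip gives the robot as it stands.
- The arm moves only by the shell command python3 -m inch 'ROWS' [FORCE]. ROWS is JSON, one flat list of numbers, 7 for each row, row after row: the opening, from -1 (shut) to 1 (fully open), then the shift along the tool's x, y, z in cm, then the turn, a rotation vector about the tool's x, y, z in rad. In form: [fingers, dx, dy, dz, ax, ay, az, fingers, dx, dy, dz, ax, ay, az, ...]. A call has exactly 10 rows; each row shifts and turns the commanded pose from where the row before left it, along the tool's axes as they then stand; what a row does not reach is not made up. A row lasts 1/12 s, in which the tool goes at most 41.7 mm and 7.16 degrees, less where a joint would pass 70% of its speed; a pose out of reach is approached as far as the arm can. A call with a gripper value outside its range is refused whole. The fingers move at their own pace and stop on an object; FORCE is the grip in N (left out, the last holds). Time passes only in rows, so rows that do not move let the fingers close, or fill a call up. It gives the time, the measured TCP pose, the force and the opening at its end, in the units of the state.
- manip.get_state(): the state, without advancing time (a new reading comes with each control period).
- manip.snapshot(name): name is "scene" or "top"; returns a dict with "color" (400x640x3 uint8, red, green, blue), "range_z" (400x640 float32, m along the optical axis (not along the pixel's ray), 0 where there is no reading), "camera_matrix" (3x3 intrinsics, pixels), "R" (3x3) and "t" (3): a world point X has camera coordinates R X + t. Camera axes: x right, y down, z forward; pixel columns grow to the right and rows downward; lengths in m; the calibration is good to about 2 mm. A picture is of the moment at which its call begins.
- manip.close_job(): hands the job in, once; it reports no verdict.
Trained networks look in a picture, given as the dict that the camera call returned (one of the last four; its "shot" number tells which), for a name from the list of things; names that differ only in an ending like _2 or _b are one class to them, and where a whole thing is asked for, a point or a joint stands for the part that bears it (a point fixed in the world has none). Each returns a list of dicts, best first, with "score" (0 to 1); they miss things now and then, are a little off and sometimes report something else, mostly with a low value. They report only what shows in the picture. A call takes as long as a camera call.
- manip.find_in(picture, label): "rect" ([left, top, right, bottom] in pixels, round what is visible of it).
- manip.trace(picture, label): "region" (400x640 bool, what is visible of it) and "rect" ([left, top, right, bottom] in pixels, round what is visible of it).
- manip.mark_of(picture, label): "location" ([column, row] in pixels: a listed point, or the origin of a listed thing).
The state is a dict: "t": time; "joint_pos": joint angles; "qvel": joint speeds; "tau": joint torques, N m; "eef_pos": TCP position; "eef_rot": TCP orientation; "contact_force": force on the tool from outside, world axes, zero at the start; "wrist_torque": the same for the moment, N m; "gripper_width": finger opening in m.
Only numpy, scipy, OpenCV 4.12 (cv2) and the standard library are available. Lean on these libraries where they do the work, as an engineer would, in place of code of your own. Each camera call takes 0.05 s, during which the arm holds its last target.

## Working session

There is one attempt and no reset: what is moved stays moved. The work goes in short steps, Python scripts to look and compute and a shell command to move; the robot and the scene stay as the last step left them, time stands still between calls to the robot, and variables do not carry over. Pictures are saved under pics/ and viewed, and the job is handed in when it is done.

```bash
mkdir -p pics; ls
cat > h.py <<'E'
import numpy as np,cv2
from station import manip
def save(s,n,crop=None):
    im=s["color"][:,:,::-1]
    if crop: a,b,c,d=crop; im=cv2.resize(im[b:d,a:c],None,fx=2,fy=2)
    cv2.imwrite("pics/"+n+".png",im)
def cloud(s):
    z=s["range_z"];K=s["camera_matrix"];v,u=np.mgrid[0:400,0:640]
    P=np.stack([(u-K[0,2])/K[0,0]*z,(v-K[1,2])/K[1,1]*z,z],-1)
    W=(P-s["t"])@s["R"]; W[z==0]=np.nan
    return W
E
python3 - <<'E'
from h import *
for n in("scene","top"):
    s=manip.snapshot(n);save(s,n+"0");print(n,s["R"],s["t"],s["camera_matrix"])
    for l in("base_mid","tray_mid","lid_mid","base_nose","tray_nose","lid_nose","offcut_b"):
        print(l,[(np.round(d["location"]),round(d["score"],2)) for d in manip.mark_of(s,l)[:3]])
st=manip.get_state();print(st)
E
```

```text
pics
scene [[-0.83436393 -0.55090196 -0.0185435 ]
 [-0.35552081  0.56355031 -0.7456648 ]
 [ 0.42123839 -0.61556322 -0.66606316]] [0.31718604 0.37552029 0.53961469] [[414.17116304   0.         321.27411353]
 [  0.         414.17116304 204.3307064 ]
 [  0.           0.           1.        ]]
base_mid [(array([250., 233.]), 0.97)]
tray_mid [(array([358., 244.]), 0.71)]
lid_mid [(array([379., 181.]), 0.97)]
base_nose [(array([231., 264.]), 0.85), (array([358., 245.]), 0.37)]
tray_nose [(array([362., 274.]), 0.56), (array([304., 204.]), 0.28)]
lid_nose [(array([349., 186.]), 0.64), (array([250., 247.]), 0.42)]
offcut_b [(array([305., 203.]), 0.97), (array([423., 224.]), 0.79)]
top [[ 0.00236117 -0.99931354  0.03697121]
 [-0.99450238 -0.00621703 -0.10452927]
 [ 0.10468737 -0.03652114 -0.99383437]] [-0.26232825  0.50614475  0.84348918] [[382.89694968   0.         314.22284315]
 [  0.         382.89694968 198.15743514]
 [  0.           0.           1.        ]]
base_mid [(array([254., 146.]), 0.77)]
tray_mid [(array([302., 232.]), 0.74), (array([278., 247.]), 0.21)]
lid_mid [(array([385., 20
[... 242 characters left out ...]
266.]), 0.57)]
{'t': 0.8, 'joint_pos': array([ 1.14680953,  0.68907478, -0.19458898,  1.56529039,  0.15730705,
        0.90251921, -0.21512071]), 'qvel': array([ 0.0022823 , -0.00010586, -0.00137759, -0.00084927,  0.00113037,
        0.00095164, -0.0002454 ]), 'tau': array([ 7.17717307e-05, -5.39492190e+01, -1.26731683e+00, -1.58875537e+01,
        9.82823374e-03,  1.38016549e-03, -6.85479662e-06]), 'eef_pos': array([ 0.27625364, -0.56066136,  0.23133476]), 'eef_rot': array([-0.60038965,  0.60042699, -0.37348328,  0.37353708]), 'contact_force': array([ 1.06701815, -0.59965083,  0.45421982]), 'wrist_torque': array([ 0.02490139,  0.00446631, -0.05557755]), 'gripper_width': 0.08539200096266811}
```

View pics/top0.png

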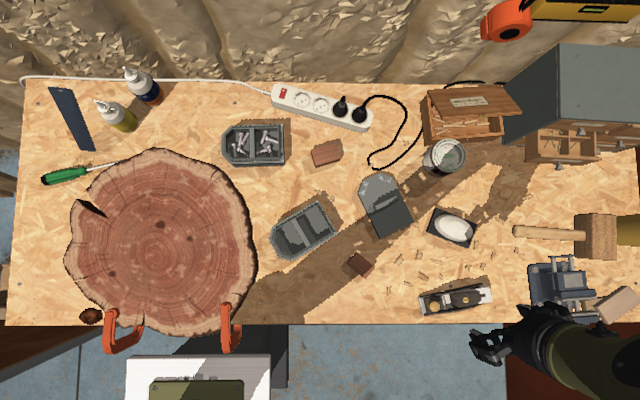

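View pics/scene0.png

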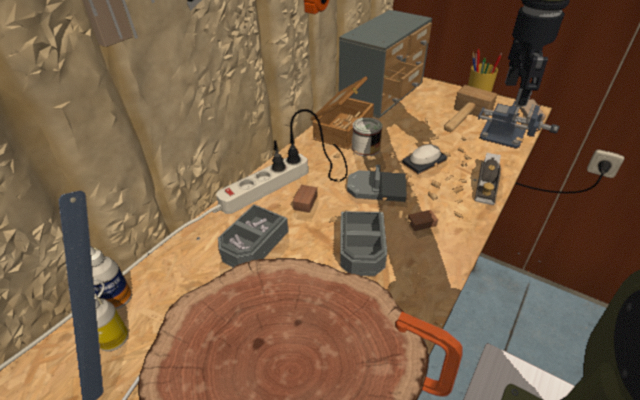

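```bash
cat >> h.py <<'E'
from scipy.optimize import minimize
from scipy.spatial import cKDTree
from scipy.spatial.transform import Rotation as Rn
# outline planes: n.p<=d in own frame
PL=np.array([[1,0,.045],[-1,0,.045],[0,1,.07],[0,-1,.07],[.7071,.7071,(.045+.048)*.7071],[-.7071,.7071,(.045+.048)*.7071]])
def inset(p): return (PL[:,2]-p@PL[:,:2].T).min(1)
def loc(P,q):
    c,s=np.cos(q[2]),np.sin(q[2]);d=P-q[:2]
    return np.stack([d[:,0]*c+d[:,1]*s,-d[:,0]*s+d[:,1]*c],-1)
def glob(L,q):
    c,s=np.cos(q[2]),np.sin(q[2])
    return np.stack([L[:,0]*c-L[:,1]*s,L[:,0]*s+L[:,1]*c],-1)+q[:2]
g=np.stack(np.meshgrid(np.arange(-.045,.0451,.003),np.arange(-.07,.0701,.003)),-1).reshape(-1,2);gi=inset(g)
RING=g[((gi>=0)&(gi<=.009))|((gi>0)&(abs(g[:,1])<.006))]
FULL=g[gi>=0]
def fit(P,q0,kind):
    tpl=RING if kind=="tray" else FULL
    T=cKDTree(P)
    def cost(q):
        L=loc(P,q);i=inset(L)
        o=np.maximum(0,-i)
        if kind=="tray":
            inn=np.minimum(np.maximum(0,i-.009),np.maximum(0,abs(L[:,1])-.006)); o=o+inn
        a=np.minimum(o,.006)
        d,_=T.query(glob(tpl,q)); d=np.minimum(np.maximum(0,d-.0012),.006)
        return 1e6*((a**2).mean()+(d**2).mean())
    best=None
    for dy in(-.15,-.05,.05,.15):
        r=minimize(cost,np.array(q0)+[0,0,dy],method="Nelder-Mead",options=dict(initial_simplex=np.array(q0)+[0,0,dy]+np.array([[0,0,0],[.008,0,0],[0,.008,0],[0,0,.15]]),xatol=1e-5,fatol=1e-5,maxiter=400))
        if best is None or r.fun<best.fun: best=r
    return best
def near(s,px,z):
    K=s["camera_matrix"];r=s["R"].T@np.array([(px[0]-K[0,2])/K[0,0],(px[1]-K[1,2])/K[1,1],1]);c=-s["R"].T@s["t"]
    return c+r*(z-c[2])/r[2]
E
python3 - <<'E'
from h import *
st=manip.get_state();print(Rn.from_quat(st["eef_rot"][[1,2,3,0]]).as_matrix().round(3))
both={}
for n in("top","scene"):
    s=manip.snapshot(n);W=cloud(s)
    bench=W[...,2][(abs(W[...,2])<.012)&(W[...,0]>.3)&(W[...,0]<.8)];print(n,"bench z",np.nanmedian(bench))
    for o in("base","tray","lid"):
        m=manip.trace(s,o)
        k=[(round(d["score"],2),d["rect"]) for d in m[:3]]
        a=near(s,manip.mark_of(s,o+"_mid")[0]["location"],.0255);b=near(s,manip.mark_of(s,o+"_nose")[0]["location"],.006)
        P=W[cv2.dilate(m[0]["region"].astype(np.uint8),np.ones((5,5)))>0];P=P[np.isfinite(P[:,0])]
        lo,hi=((.037,.056) if o!="lid" else (.009,.0175))
        Q=P[(P[:,2]>lo)&(P[:,2]<hi)][:,:2]
        if o=="lid": Q=P[(P[:,2]>.009)&(P[:,2]<.06)][:,:2]
        both.setdefault(o,[]).append(Q)
        d=b-a; q0=[a[0],a[1],np.arctan2(-d[0],d[1])]
        r=fit(Q,q0,"tray" if o!="lid" else "lid")
        print(o,k,np.round(q0,4),"fit",r.x.round(4),round(r.fun,2),len(Q),"zmax",np.percentile(P[:,2],[50,98]))
        np.save(f"{o}_{n}.npy",P)
    for o in("offcut_b",):
        for d in manip.mark_of(s,o)[:3]: print(o,near(s,d["location"],0).round(3),d["score"])
for o in both:
    Q=np.vstack(both[o]);r=fit(Q,np.r_[Q.mean(0),r.x[2] if 0 else 0] if 0 else np.r_[Q.mean(0),{"base":0.1,"tray":.5,"lid":-.35}[o]],"tray" if o!="lid" else "lid");print("both",o,r.x.round(4),r.fun)
E
```

```text
[[ 0.442  0.     0.897]
 [-0.897 -0.     0.442]
 [ 0.    -1.    -0.   ]]
top bench z -1.7711075026478967e-05
base [(0.93, [223.1, 121.0, 286.0, 165.8])] [ 0.6252 -0.1215 -0.0494] fit [ 0.63   -0.118   0.0464] 0.36 1029 zmax [0.02304641 0.05174309]
tray [(0.67, [268.6, 200.8, 335.3, 258.6]), (0.42, [356.5, 170.2, 415.6, 239.6])] [ 0.4277 -0.2261  0.5464] fit [ 0.4285 -0.23    0.5413] 0.34 1030 zmax [0.01567688 0.05215381]
lid [(0.97, [355.7, 171.3, 414.6, 239.2])] [ 0.4951 -0.4233 -1.0908] fit [ 0.4975 -0.4243 -1.1278] 0.1 2228 zmax [0.0158152  0.05007995]
offcut_b [ 0.618 -0.284  0.   ] 0.73
offcut_b [ 0.361 -0.36   0.   ] 0.67
offcut_b [ 0.397 -0.17   0.   ] 0.29
scene bench z 0.0015152539647525975Traceback (most recent call last):
  File "<stdin>", line 10, in <module>
IndexError: list index out of range
```

Run:
```python
from h import *
I={"base":[.63,-.118,.046],"tray":[.4285,-.23,.541],"lid":[.4975,-.4243,-1.128]}
for n in("top","scene"):
    s=manip.snapshot(n);W=cloud(s).reshape(-1,3);W=W[np.isfinite(W[:,0])]
    for o in I:
        L=loc(W[:,:2],I[o]);P=W[inset(L)>-.008]
        if o=="lid":Q=P[(P[:,2]>.009)&(P[:,2]<.06)]
        else: Q=P[(P[:,2]>.037)&(P[:,2]<.057)]
        r=fit(Q[:,:2],I[o],"lid" if o=="lid" else "tray");print(n,o,r.x.round(4),round(r.fun,2),len(Q))
        if o!="base":
            L=loc(P[:,:2],r.x);m=(P[:,2]>.035)&(abs(L[:,1])<.012)&(abs(L[:,0])<.028);print("  rib pts y",np.percentile(L[m,1],[5,50,95]).round(4),L[m,0].mean().round(4))
```

```text
top base [ 0.63   -0.118   0.0442] 0.38 1035
top tray [ 0.4285 -0.23    0.5412] 0.35 1028
  rib pts y [-0.0054  0.      0.0053] 0.0002
top lid [ 0.497  -0.425  -1.1216] 0.32 2238
  rib pts y [-0.0045  0.0009  0.0063] -0.0003
scene base [ 0.6302 -0.1141  0.041 ] 1.71 1349
scene tray [ 0.4283 -0.2255  0.5372] 1.3 1340
  rib pts y [-0.0063  0.0021  0.0042] 0.0002
scene lid [ 0.4984 -0.4212 -1.1372] 0.85 1536
  rib pts y [-0.0051 -0.0001  0.0054] -0.003
```

```bash
cat > go.py <<'E'
import sys
from h import *
def go(x,y,z,phi):
    st=manip.get_state();R=Rn.from_quat(st["eef_rot"][[1,2,3,0]])
    c,s=np.cos(phi),np.sin(phi)
    T=Rn.from_matrix(np.array([[c,0,-s],[s,0,c],[0,-1,0]]))
    d=np.array([x,y,z])-st["eef_pos"]
    print("rotvec tool",(R.inv()*T).as_rotvec().round(4),"| shift cm in target axes",(T.inv().apply(d)*100).round(2),"in current axes",(R.inv().apply(d)*100).round(2))
    print("pos",st["eef_pos"].round(4),"F",st["contact_force"].round(1),"w",round(st["gripper_width"],4),"t",round(st["t"],2),"q",st["joint_pos"].round(2))
if __name__=="__main__": go(*map(float,sys.argv[1:5]))
E
python3 go.py .4284 -.228 .13 -1.030
```

```text
rotvec tool [-0.     -0.083   0.0001] | shift cm in target axes [-20.69  10.13  30.17] in current axes [-23.12  10.13  28.35]
pos [ 0.2763 -0.5607  0.2313] F [-0.1  0.3  0.1] w 0.0851 t 1.6 q [ 1.15  0.69 -0.19  1.57  0.16  0.9  -0.22]
```

```bash
python3 -m inch '[0,0,0,0,0,-0.083,0, 0,-1,0,1.5,0,0,0, 0,-2,0,3,0,0,0, 0,-2.4,0.5,3.4,0,0,0, 0,-2.4,1,3.4,0,0,0, 0,-2.4,1,3.4,0,0,0, 0,-2.4,1,3.4,0,0,0, 0,-2.4,1,3.4,0,0,0, 0,-2,1,3,0,0,0, 0,-1,0.5,1.5,0,0,0]' 60; python3 go.py .4284 -.228 .13 -1.030
```

```text
t: 2.43
eef_pos: [0.4067, -0.2714, 0.1718]
eef_rot: [0.618, -0.615, 0.347, -0.346]
contact_force: [0.7, 1.0, -0.1]
gripper_width: 0.0427
rotvec tool [-0.0021  0.0065 -0.0023] | shift cm in target axes [-2.6   4.18  4.1 ] in current axes [-2.56  4.19  4.11]
pos [ 0.4067 -0.2714  0.1718] F [ 0.7  1.  -0.1] w 0.0427 t 2.43 q [ 0.6   0.61 -0.16  2.03  0.18  0.51 -0.71]
```

```bash
python3 -m inch '[0,-0.6,0.5,0.8,0,0,0, 0,-0.8,1,1,0,0,0, 0,-0.8,1,1,0,0,0, 0,-0.4,1,0.8,0,0,0, 0,0,0.6,0.1,0,0,0, 0,0,0,0,0,0,0, 0,0,0,0,0,0,0, 0,0,0,0,0,0,0, 0,0,0,0,0,0,0, 0,0,0,0,0,0,0]'; python3 go.py .4284 -.228 .022 -1.030
python3 - <<'E'
from h import *
s=manip.snapshot("top");save(s,"top1",(200,100,520,300));s=manip.snapshot("scene");save(s,"sc1",(200,100,520,300))
E
```

```text
t: 3.27
eef_pos: [0.4229, -0.2363, 0.1319]
eef_rot: [-0.615, 0.615, -0.348, 0.349]
contact_force: [-0.0, 0.6, 0.4]
gripper_width: 0.0424
rotvec tool [-0.0003 -0.0013  0.0011] | shift cm in target axes [-0.42 10.99  0.9 ] in current axes [-0.44 10.99  0.89]
pos [ 0.4229 -0.2363  0.1319] F [-0.   0.6  0.4] w 0.0424 t 3.27 q [ 0.48  0.68 -0.11  2.08  0.18  0.39 -0.81]
```

View pics/sc1.png

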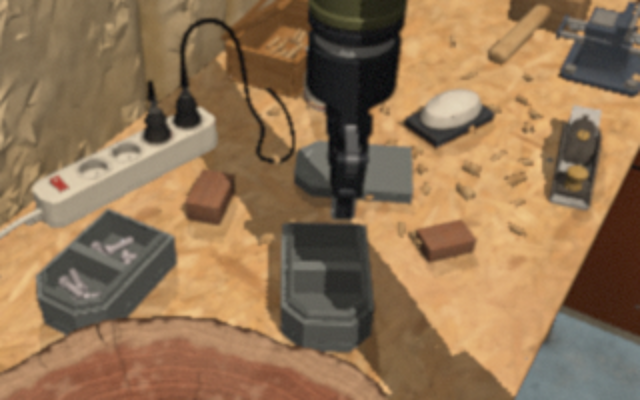

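```bash
python3 -m inch '[0,-0.42,0,0.9,0,0,0, 0,0,1.2,0,0,0,0, 0,0,1.6,0,0,0,0, 0,0,1.6,0,0,0,0, 0,0,1.6,0,0,0,0, 0,0,1.6,0,0,0,0, 0,0,1.2,0,0,0,0, 0,0,0.9,0,0,0,0, 0,0,0.6,0,0,0,0, 0,0,0,0,0,0,0]'; python3 go.py .4284 -.228 .022 -1.030
```

```text
t: 4.2
eef_pos: [0.4285, -0.2266, 0.0275]
eef_rot: [0.616, -0.615, 0.349, -0.348]
contact_force: [-0.4, -0.2, 0.7]
gripper_width: 0.0425
rotvec tool [ 0.0005  0.0006 -0.0011] | shift cm in target axes [ 0.12  0.55 -0.08] in current axes [ 0.12  0.55 -0.08]
pos [ 0.4285 -0.2266  0.0275] F [-0.4 -0.2  0.7] w 0.0425 t 4.2 q [ 0.42  0.89 -0.04  2.12  0.21  0.14 -0.85]
```

```bash
python3 -m inch '[0,0,0.4,0,0,0,0, 0,0,0,0,0,0,0, -0.4,0,0,0,0,0,0, -1,0,0,0,0,0,0, -1,0,0,0,0,0,0, -1,0,0,0,0,0,0, -1,0,0,0,0,0,0, -1,0,0,0,0,0,0, -1,0,0,0,0,0,0, -1,0,0,0,0,0,0]' 60; python3 go.py .4284 -.228 .022 -1.030
```

```text
t: 5.03
eef_pos: [0.4289, -0.2275, 0.025]
eef_rot: [0.615, -0.615, 0.348, -0.349]
contact_force: [-1.0, -1.4, 6.4]
gripper_width: 0.0107
rotvec tool [-0.0007 -0.0003  0.0013] | shift cm in target axes [ 0.01  0.3  -0.07] in current axes [ 0.01  0.3  -0.07]
pos [ 0.4289 -0.2275  0.025 ] F [-1.  -1.4  6.4] w 0.0107 t 5.03 q [ 0.41  0.89 -0.04  2.12  0.21  0.13 -0.85]
```

```bash
python3 -m inch '[-1,0,-0.2,0,0,0,0, -1,0,-0.5,0,0,0,0, -1,0,-1,0,0,0,0, -1,0,-1.5,0,0,0,0, -1,0,-2,0,0,0,0, -1,0,-2,0,0,0,0, -1,0,-2,0,0,0,0, -1,0,-1,0,0,0,0, -1,0,-0.5,0,0,0,0, -1,0,0,0,0,0,0]'; python3 go.py .63 -.117 .14 -1.527;python3 - <<'E'
from h import *
s=manip.snapshot("top");save(s,"top2",(200,100,520,300));s=manip.snapshot("scene");save(s,"sc2",(200,100,520,300))
E
```

```text
t: 5.87
eef_pos: [0.4288, -0.2274, 0.1327]
eef_rot: [0.615, -0.615, 0.348, -0.349]
contact_force: [-0.1, -0.4, -3.1]
gripper_width: 0.0107
rotvec tool [-0.0017  0.4968  0.0015] | shift cm in target axes [-10.15  -0.73  20.58] in current axes [ 0.88 -0.7  22.93]
pos [ 0.4288 -0.2274  0.1327] F [-0.1 -0.4 -3.1] w 0.0107 t 5.87 q [ 0.46  0.68 -0.11  2.08  0.18  0.4  -0.82]
```

View pics/sc2.png

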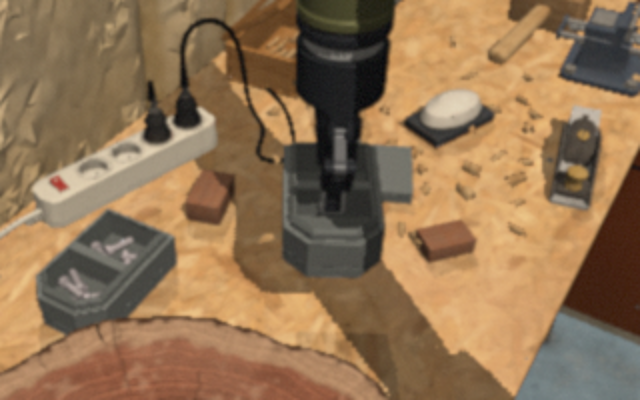

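View pics/top2.png

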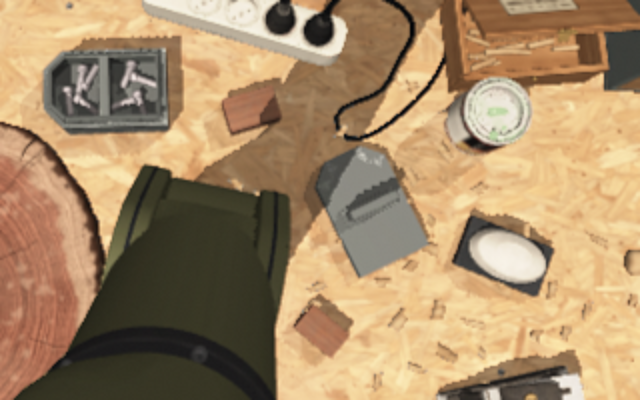

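```bash
python3 -m inch '[-1,0,0,0,0,0.06,0, -1,0,0,0,0,0.08,0, -1,0,0,0,0,0.08,0, -1,0,0,0,0,0.08,0, -1,0,0,0,0,0.08,0, -1,0,0,0,0,0.07,0, -1,0,0,0,0,0.047,0, -1,-0.5,-0.2,1,0,0,0, -1,-0.8,-0.3,1.6,0,0,0, -1,-1,-0.2,2,0,0,0]'; python3 -m inch '[-1,-1,0,2,0,0,0, -1,-1,0,2,0,0,0, -1,-1,0,2,0,0,0, -1,-1,0,2,0,0,0, -1,-1,0,2,0,0,0, -1,-1,0,2,0,0,0, -1,-0.8,0,1.8,0,0,0, -1,-0.6,0,1.2,0,0,0, -1,-0.4,0,0.8,0,0,0, -1,0,0,0,0,0,0]';  python3 go.py .6306 -.1158 .14 -1.527
```

```text
t: 6.8
eef_pos: [0.4729, -0.2021, 0.1379]
eef_rot: [-0.51, 0.511, -0.49, 0.488]
contact_force: [0.5, -1.1, -2.3]
gripper_width: 0.0109
t: 7.63
eef_pos: [0.6297, -0.1144, 0.1375]
eef_rot: [0.512, -0.511, 0.488, -0.488]
contact_force: [0.7, 0.8, -2.4]
gripper_width: 0.0109
rotvec tool [-0.0009  0.0042 -0.0015] | shift cm in target axes [ 0.14 -0.25  0.09] in current axes [ 0.14 -0.25  0.09]
pos [ 0.6297 -0.1144  0.1375] F [ 0.7  0.8 -2.4] w 0.0109 t 7.63 q [ 0.07  0.82  0.06  1.61 -0.07  0.71 -1.35]
```

```bash
cat >> h.py <<'E'
def fitat(W,o,q0,h,pad=.008):
    L=loc(W[:,:2],q0);P=W[inset(L)>-pad]
    a,b=(.009,.06) if o=="lid" else (.037,.054)
    Q=P[(P[:,2]-h>a)&(P[:,2]-h<b)]
    r=fit(Q[:,:2],q0,"lid" if o=="lid" else "tray")
    return r,P
def pts(n):
    s=manip.snapshot(n);W=cloud(s).reshape(-1,3);return s,W[np.isfinite(W[:,0])]
E
python3 - <<'E'
from h import *
for n in("scene","top"):
    s,W=pts(n);save(s,n+"3",(150,80,470,300));
    print(manip.mark_of(s,"tray_mid")[:1],manip.mark_of(s,"tray_nose")[:1])
    m=manip.trace(s,"tray")
    if m:
        C=cloud(s);P=C[m[0]["region"]];P=P[np.isfinite(P[:,0])];print(m[0]["score"],len(P),np.percentile(P[:,2],[5,50,90,98]))
    if n=="scene":
        for h in (.110,.1125,.115):
            r,P=fitat(W,"tray",[.63,-.115,.044],h);print(h,r.x.round(4),r.fun)
E
```

```text
[{'location': [240.4, 196.2], 'score': 0.73}] [{'location': [221.0, 229.0], 'score': 0.76}]
0.98 2863 [0.11964495 0.14537351 0.16281605 0.16525083]
0.11 [ 0.6283 -0.1104  0.0473] 10.07819131715835
0.1125 [ 0.6285 -0.111   0.0517] 10.732146986487601
0.115 [ 0.6285 -0.1117  0.0399] 12.933237684777596
[{'location': [247.5, 134.3], 'score': 0.61}] [{'location': [215.0, 136.2], 'score': 0.64}]
0.63 1942 [0.12319536 0.14938895 0.16306598 0.16537071]
```

View pics/scene3.png

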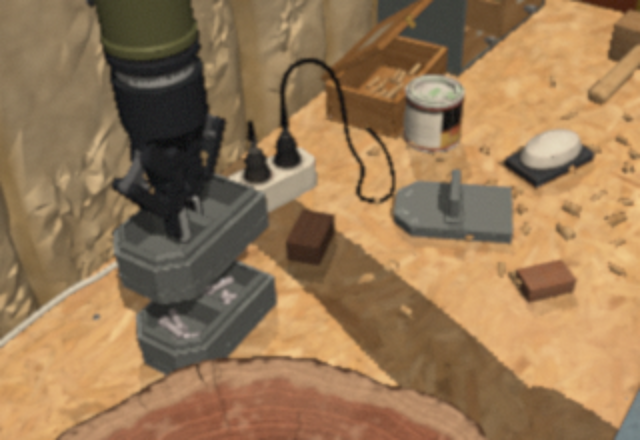

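View pics/top3.png

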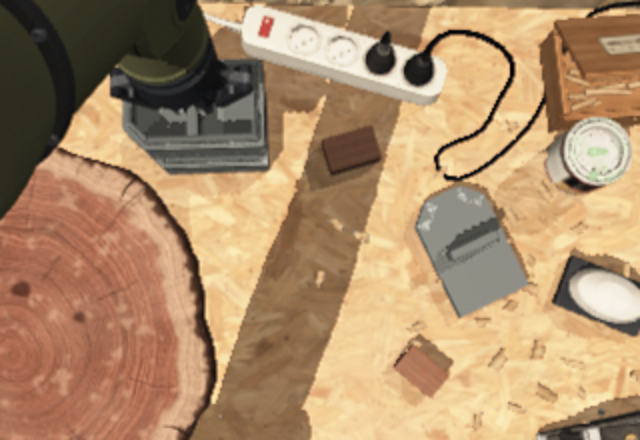

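```bash
cat >> h.py <<'E'
def mfit(s,o,q0,h):
    m=manip.trace(s,o)[0]["region"];C=cloud(s);P=C[m];P=P[np.isfinite(P[:,0])]
    a,b=(.009,.018) if o=="lid" else (.038,.054)
    Q=P[(P[:,2]-h>a)&(P[:,2]-h<b)][:,:2];T=cKDTree(Q)
    L0=RING if o!="lid" else FULL
    E=L0[inset(L0)<.0035]
    def cost(q):
        L=loc(Q,q);i=inset(L);k=np.maximum(0,-i)
        if o!="lid": k=k+np.minimum(np.maximum(0,i-.009),np.maximum(0,abs(L[:,1])-.006))
        d,_=T.query(glob(L0,q))
        return 1e6*(np.minimum(k,.005)**2).mean()+1e6*.5*(np.minimum(np.maximum(d-.0012,0),.004)**2).mean()
    best=None
    for dy in(-.1,0,.1):
        S=np.array(q0)+[0,0,dy]+np.array([[0,0,0],[.006,0,0],[0,.006,0],[0,0,.1]])
        r=minimize(cost,S[0],method="Nelder-Mead",options=dict(initial_simplex=S,xatol=1e-5,fatol=1e-5,maxiter=400))
        if best is None or r.fun<best.fun:best=r
    return best,P
E
python3 - <<'E'
from h import *
for n in("scene","top"):
    s,W=pts(n)
    r,P=mfit(s,"tray",[.63,-.115,.044],.114);print(n,r.x.round(4),round(r.fun,2))
    # outer side-wall points: z 15..40 above underside
    for zz in((.0,.042),):
        Q=P[(P[:,2]>.116)&(P[:,2]<.154)];L=loc(Q[:,:2],r.x)
        for name,a,lim,o in(("-x",-L[:,0],.045,L[:,1]),("+x",L[:,0],.045,L[:,1]),("-y",-L[:,1],.07,L[:,0]),("+y",L[:,1],.07,L[:,0])):
            m=(abs(a-lim)<.006)&(abs(o)<(.04 if 'x' in name else .02));
            if m.sum()>20: print(name,m.sum(),(np.median(a[m])-lim).round(4), np.polyfit(o[m],a[m],1)[0].round(3))
    r2,_=fitat(W,"lid",[.4975,-.4243,-1.128],0);print("lid",r2.x.round(4))
print(manip.get_state()["eef_pos"])
E
```

```text
scene [ 0.6267 -0.1167  0.0466] 3.25
-x 447 -0.001 -0.003
+y 231 -0.0014 -0.006
lid [ 0.4979 -0.4207 -1.1374]
top [ 0.6273 -0.1195  0.0426] 2.97
-x 185 0.0004 0.008
-y 30 -0.0006 -0.032
lid [ 0.4971 -0.4251 -1.1273]
[ 0.62777078 -0.11748252  0.1385015 ]
```

```bash
python3 -m inch '[-1,-0.19,0,0.28,0,0,0, -1,0,0.5,0,0,0,0, -1,0,0.6,0,0,0,0, -1,0,0.6,0,0,0,0, -1,0,0.6,0,0,0,0, -1,0,0.6,0,0,0,0, -1,0,0.5,0,0,0,0, -1,0,0.4,0,0,0,0, -1,0,0,0,0,0,0, -1,0,0,0,0,0,0]';  python3 go.py .6306 -.1158 .067 -1.527; sleep 0
python3 - <<'E'
from h import *
for n in("scene","top"):
    s,W=pts(n);save(s,n+"4",(150,80,470,300))
    for o in("tray_mid","base_mid"):print(n,o,manip.mark_of(s,o)[:1])
for i in range(3):
    s=manip.snapshot("top");st=manip.get_state();print(st["eef_pos"].round(4),st["contact_force"].round(1))
r,P=mfit(s,"tray",[.63,-.115,.044],manip.get_state()["eef_pos"][2]-.025);print(r.x.round(4),round(r.fun,2),np.percentile(P[:,2],98))
s=manip.snapshot("scene");r,P=mfit(s,"tray",[.63,-.115,.044],manip.get_state()["eef_pos"][2]-.025);print(r.x.round(4),round(r.fun,2),np.percentile(P[:,2],98))
E
```

```text
t: 9.07
eef_pos: [0.6304, -0.1153, 0.1001]
eef_rot: [-0.511, 0.511, -0.489, 0.489]
contact_force: [-0.4, 0.6, -3.0]
gripper_width: 0.0108
rotvec tool [ 0.0005  0.     -0.    ] | shift cm in target axes [0.05 3.31 0.01] in current axes [0.05 3.31 0.02]
pos [ 0.6304 -0.1153  0.1001] F [-0.4  0.6 -3. ] w 0.0108 t 9.07 q [ 0.08  0.88  0.06  1.62 -0.08  0.65 -1.35]
scene tray_mid [{'location': [243.6, 210.3], 'score': 0.84}]
scene base_mid [{'location': [251.1, 233.8], 'score': 0.85}]
top tray_mid [{'location': [247.7, 135.5], 'score': 0.57}]
top base_mid []
[ 0.6308 -0.1153  0.1007] [-0.1 -1.1 -2.8]
[ 0.6307 -0.1153  0.1006] [-0.2 -0.6 -2.9]
[ 0.6307 -0.1153  0.1006] [-0.7 -0.9 -2.5]
[ 0.6303 -0.1172  0.0429] 3.01 0.12883077222659045
[ 0.6303 -0.1142  0.0507] 3.44 0.12821550124359363
```

View pics/scene4.png

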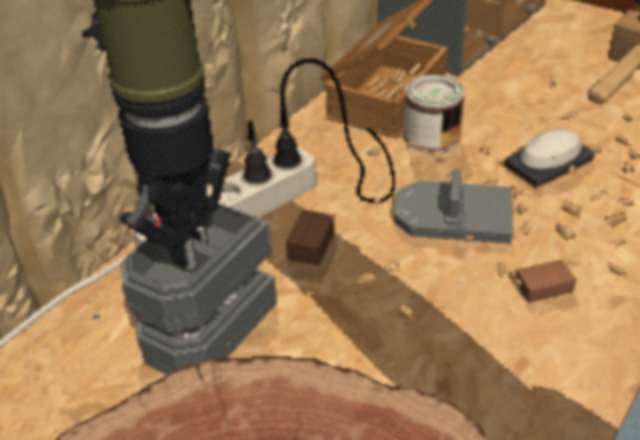

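```bash
python3 -m inch '[-1,0,0.4,0,0,0,0, -1,0,0.5,0,0,0,0, -1,0,0.5,0,0,0,0, -1,0,0.4,0,0,0,0, -1,0,0.3,0,0,0,0, -1,0,0.2,0,0,0,0, -1,0,0.2,0,0,0,0, -1,0,0.1,0,0,0,0, -1,0,0,0,0,0,0, -1,0,0,0,0,0,0]';  python3 go.py .6306 -.1155 .067 -1.527
```

```text
t: 10.5
eef_pos: [0.6307, -0.1153, 0.0745]
eef_rot: [0.511, -0.511, 0.489, -0.489]
contact_force: [0.3, -0.8, -2.1]
gripper_width: 0.0106
rotvec tool [-0.0003  0.      0.0001] | shift cm in target axes [ 0.02  0.75 -0.01] in current axes [ 0.02  0.75 -0.01]
pos [ 0.6307 -0.1153  0.0745] F [ 0.3 -0.8 -2.1] w 0.0106 t 10.5 q [ 0.08  0.91  0.06  1.63 -0.08  0.6  -1.35]
```

No contact force at 74.5 mm, so the skirt is already past the lip tip. I'll continue slowly.

```bash
python3 -m inch '[-1,0,0.1,0,0,0,0, -1,0,0.1,0,0,0,0, -1,0,0.1,0,0,0,0, -1,0,0.1,0,0,0,0, -1,0,0.1,0,0,0,0, -1,0,0.1,0,0,0,0, -1,0,0.1,0,0,0,0, -1,0,0.1,0,0,0,0, -1,0,0,0,0,0,0, -1,0,0,0,0,0,0]';  python3 go.py .6306 -.1155 .067 -1.527
```

```text
t: 11.33
eef_pos: [0.6306, -0.1153, 0.0671]
eef_rot: [0.511, -0.511, 0.489, -0.489]
contact_force: [-1.6, 0.4, 4.8]
gripper_width: 0.0108
rotvec tool [-0.0002 -0.0001  0.    ] | shift cm in target axes [0.02 0.01 0.  ] in current axes [0.02 0.01 0.  ]
pos [ 0.6306 -0.1153  0.0671] F [-1.6  0.4  4.8] w 0.0108 t 11.33 q [ 0.08  0.92  0.05  1.64 -0.08  0.58 -1.35]
```

```bash
python3 -m inch '[-1,0,0.1,0,0,0,0, -1,0,0,0,0,0,0, 0,0,0,0,0,0,0, 0,0,0,0,0,0,0, 0,0,0,0,0,0,0, 0,0,0,0,0,0,0, 0,0,0,0,0,0,0, 0,0,-0.5,0,0,0,0, 0,0,-1,0,0,0,0, 0,0,-1.5,0,0,0,0]';  python3 -m inch '[0,0,-2,0,0,0,0, 0,0,-2,0,0,0,0, 0,0,-2,0,0,0,0, 0,0,-1,0,0,0,0, 0,0,0,-2,0,0,0, 0,0,0,-3,0,0,0, 0,0,0,-3,0,0,0, 0,0,0,-3,0,0,0, 0,0,0,-3,0,0,0, 0,0,0,-2,0,0,0]'; python3 go.py .4977 -.4235 .15 -2.69
python3 - <<'E'
from h import *
for n in("scene","top"):
    s,W=pts(n);save(s,n+"5",(150,80,470,300))
    for o,q,h in(("tray",[.63,-.117,.044],.042),("lid",[.4977,-.4235,-1.128],0)):
        r,P=fitat(W,o,q,h);print(n,o,r.x.round(4),round(r.fun,2))
        if o=="tray": 
            L=loc(P[:,:2],r.x);m=(P[:,2]>.075)&(inset(L)<.004);print(np.linalg.lstsq(np.c_[L[m],np.ones(m.sum())],P[m,2],rcond=None)[0].round(4))
            print(np.percentile(P[:,2],[98]))
E
```

```text
t: 12.17
eef_pos: [0.6298, -0.1152, 0.0952]
eef_rot: [-0.51, 0.511, -0.49, 0.488]
contact_force: [-0.9, -0.1, 0.1]
gripper_width: 0.0428
t: 13.0
eef_pos: [0.4672, -0.1225, 0.1657]
eef_rot: [-0.51, 0.511, -0.49, 0.489]
contact_force: [-1.0, 0.2, -0.3]
gripper_width: 0.0424
rotvec tool [0.0023 1.1621 0.0014] | shift cm in target axes [10.39  1.57 28.41] in current axes [30.2   1.57  1.76]
pos [ 0.4672 -0.1225  0.1657] F [-1.   0.2 -0.3] w 0.0424 t 13.0 q [ 0.13  0.62  0.05  2.06 -0.06  0.47 -1.3 ]
scene tray [ 0.629  -0.1134  0.0493] 1.82
[ 0.0439 -0.0125  0.0833]
[0.09485567]
scene lid [ 0.4979 -0.4213 -1.1219] 0.87
top tray [ 0.6308 -0.1173  0.0186] 1.25
[0.013  0.0026 0.0832]
[0.09376213]
top lid [ 0.497  -0.4245 -1.1189] 0.24
```

View pics/scene5.png

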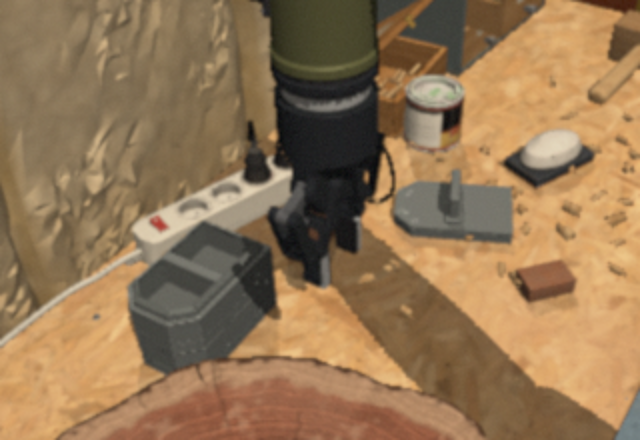

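View pics/top5.png

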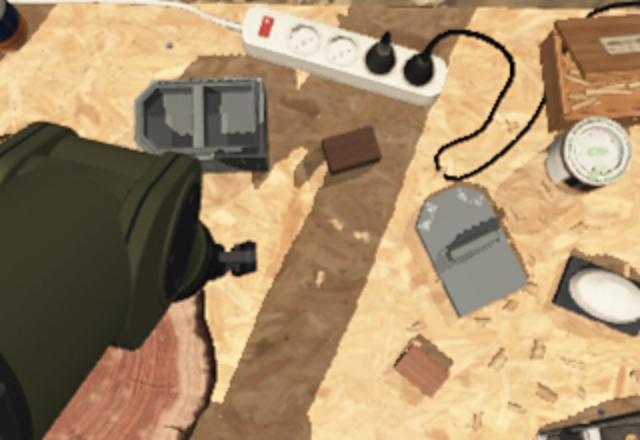

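```bash
python3 -m inch '[0,0,0,0,0,0.117,0, 0,0,0,0,0,0.117,0, 0,0,0,0,0,0.117,0, 0,0,0,0,0,0.117,0, 0,0,0,0,0,0.117,0, 0,0,0,0,0,0.117,0, 0,0,0,0,0,0.117,0, 0,0,0,0,0,0.117,0, 0,0,0,0,0,0.117,0, 0,0,0,0,0,0.116,0]'; python3 go.py .4976 -.4232 .15 -2.697; python3 -m inch '[0,0.6,0,1.5,0,0,0, 0,1,0,2.5,0,0,0, 0,1,0,3,0,0,0, 0,1,0,3,0,0,0, 0,1,0,3,0,0,0, 0,1,0,3,0,0,0, 0,1,0,3,0,0,0, 0,1,0,3,0,0,0, 0,1,0,2.5,0,0,0, 0,0.6,0,1.5,0,0,0]'; python3 go.py .4976 -.4232 .15 -2.697
```

```text
t: 13.93
eef_pos: [0.4721, -0.1221, 0.1657]
eef_rot: [-0.155, 0.154, -0.69, 0.69]
contact_force: [-0.8, 0.7, 0.6]
gripper_width: 0.0427
rotvec tool [-0.0008 -0.0038 -0.0016] | shift cm in target axes [10.64  1.57 28.28] in current axes [10.54  1.57 28.31]
pos [ 0.4721 -0.1221  0.1657] F [-0.8  0.7  0.6] w 0.0427 t 13.93 q [-0.07  0.65  0.38  2.06 -0.48  0.51 -2.05]
t: 14.77
eef_pos: [0.5002, -0.401, 0.1659]
eef_rot: [-0.156, 0.155, -0.688, 0.691]
contact_force: [0.5, -0.4, 0.5]
gripper_width: 0.0428
rotvec tool [-0.0041 -0.0009  0.0002] | shift cm in target axes [1.19 1.59 1.9 ] in current axes [1.19 1.6  1.89]
pos [ 0.5002 -0.401   0.1659] F [ 0.5 -0.4  0.5] w 0.0428 t 14.77 q [ 0.41  0.82  0.37  1.6  -0.37  0.79 -1.76]
```

```bash
python3 -m inch '[0,0.6,1,1,0,0,0, 0,0.6,2,0.9,0,0,0, 0,0,2,0,0,0,0, 0,0,1,0,0,0,0, 0,0,0,0,0,0,0, 0,0,0,0,0,0,0, 0,0,0,0,0,0,0, 0,0,0,0,0,0,0, 0,0,0,0,0,0,0, 0,0,0,0,0,0,0]'; python3 go.py .4976 -.4232 .03 -2.697
python3 - <<'E'
from h import *
for n in("scene","top"):
    s,W=pts(n);save(s,n+"6",(250,80,570,300))
E
```

```text
t: 15.6
eef_pos: [0.4976, -0.4191, 0.1063]
eef_rot: [-0.157, 0.156, -0.689, 0.69]
contact_force: [0.1, 0.3, 0.6]
gripper_width: 0.0429
rotvec tool [-0.0014  0.0013 -0.0007] | shift cm in target axes [0.18 7.63 0.37] in current axes [0.18 7.63 0.36]
pos [ 0.4976 -0.4191  0.1063] F [0.1 0.3 0.6] w 0.0429 t 15.6 q [ 0.46  0.9   0.33  1.6  -0.4   0.7  -1.72]
```

View pics/scene6.png

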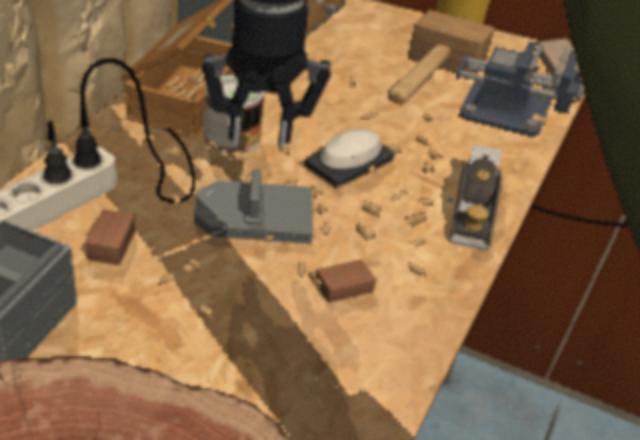

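```bash
python3 -m inch '[0,0.18,0.3,0.37,0,0,0, 0,0,0.8,0,0,0,0, 0,0,1.2,0,0,0,0, 0,0,1.2,0,0,0,0, 0,0,1.2,0,0,0,0, 0,0,1.0,0,0,0,0, 0,0,0.8,0,0,0,0, 0,0,0.6,0,0,0,0, 0,0,0.5,0,0,0,0, 0,0,0.3,0,0,0,0]'; python3 -m inch '[0,0,0,0,0,0,0, 0,0,0,0,0,0,0, 0,0,0,0,0,0,0, 0,0,0,0,0,0,0, 0,0,0,0,0,0,0, 0,0,0,0,0,0,0, 0,0,0,0,0,0,0, 0,0,0,0,0,0,0, 0,0,0,0,0,0,0, 0,0,0,0,0,0,0]'; python3 go.py .4976 -.4232 .0245 -2.697
```

```text
t: 16.53
eef_pos: [0.497, -0.423, 0.0257]
eef_rot: [0.156, -0.156, 0.69, -0.69]
contact_force: [-0.7, -0.0, 0.0]
gripper_width: 0.0428
t: 17.37
eef_pos: [0.4971, -0.423, 0.0264]
eef_rot: [-0.156, 0.156, -0.69, 0.69]
contact_force: [0.5, -0.5, 0.5]
gripper_width: 0.0427
rotvec tool [-0.0001  0.001  -0.    ] | shift cm in target axes [-0.04  0.19  0.04] in current axes [-0.04  0.19  0.04]
pos [ 0.4971 -0.423   0.0264] F [ 0.5 -0.5  0.5] w 0.0427 t 17.37 q [ 0.49  1.02  0.27  1.61 -0.43  0.57 -1.69]
```

```bash
python3 -m inch '[0,0,0.15,0,0,0,0, -0.4,0,0,0,0,0,0, -1,0,0,0,0,0,0, -1,0,0,0,0,0,0, -1,0,0,0,0,0,0, -1,0,0,0,0,0,0, -1,0,0,0,0,0,0, -1,0,0,0,0,0,0, -1,0,0,0,0,0,0, -1,0,0,0,0,0,0]' 60; python3 go.py .4976 -.4232 .0245 -2.697;  python3 -m inch '[-1,0,-0.2,0,0,0,0, -1,0,-0.5,0,0,0,0, -1,0,-1,0,0,0,0, -1,0,-1.5,0,0,0,0, -1,0,-2,0,0,0,0, -1,0,-2,0,0,0,0, -1,0,-2,0,0,0,0, -1,0,-2,0,0,0,0, -1,0,-2,0,0,0,0, -1,0,-1,0,0,0,0]'
python3 - <<'E'
from h import *
for n in("scene","top"):
    s,W=pts(n);save(s,n+"7",(200,80,520,300))
    if n=="scene":print(mfit(s,"lid",[.4977,-.4235,-1.127],.14)[0].x)
    r,P=fitat(W,"tray",[.63,-.117,.044],.042);print(n,r.x.round(4),round(r.fun,2))
    L=loc(P[:,:2],r.x);m=(P[:,2]>.0885)&(P[:,2]<.097);m2=m&(abs(L[:,1])<.066);print(m.sum(),np.linalg.lstsq(np.c_[L[m],np.ones(m.sum())],P[m,2],rcond=None)[0].round(4))
E
python3 go.py .6306 -.1153 .2 -1.527
```

```text
t: 18.2
eef_pos: [0.4973, -0.4231, 0.025]
eef_rot: [-0.156, 0.156, -0.69, 0.69]
contact_force: [0.0, 0.3, 0.3]
gripper_width: 0.0108
rotvec tool [-0.0003  0.0011 -0.0002] | shift cm in target axes [-0.02  0.05  0.03] in current axes [-0.02  0.05  0.03]
pos [ 0.4973 -0.4231  0.025 ] F [0.  0.3 0.3] w 0.0108 t 18.2 q [ 0.49  1.02  0.27  1.61 -0.44  0.57 -1.69]
t: 19.03
eef_pos: [0.498, -0.4244, 0.1711]
eef_rot: [-0.157, 0.155, -0.688, 0.691]
contact_force: [-0.1, -0.2, -2.2]
gripper_width: 0.011
[ 0.49417007 -0.41544941 -1.08676592]
scene [ 0.6292 -0.1132  0.0499] 1.68
636 [ 0.0059 -0.0025  0.0927]
top [ 0.6297 -0.1173  0.0442] 0.39
550 [0.004  0.0008 0.0918]
rotvec tool [-2.100e-03 -1.169e+00  2.000e-04] | shift cm in target axes [-30.19  -3.2   14.65] in current axes [-25.29  -3.21 -22.05]
pos [ 0.4974 -0.4233  0.168 ] F [-0.8 -0.2 -2.4] w 0.0111 t 19.18 q [ 0.45  0.83  0.37  1.55 -0.37  0.83 -1.74]
```

View pics/scene7.png

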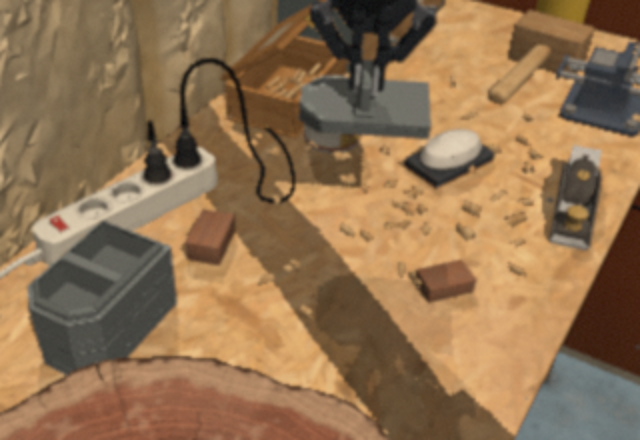

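```bash
python3 -m inch '[-1,0,-0.5,0,0,-0.117,0, -1,0,-0.5,0,0,-0.117,0, -1,0,-0.5,0,0,-0.117,0, -1,0,-0.5,0,0,-0.117,0, -1,0,-0.5,0,0,-0.117,0, -1,0,-0.5,0,0,-0.117,0, -1,0,0,0,0,-0.117,0, -1,0,0,0,0,-0.117,0, -1,0,0,0,0,-0.117,0, -1,0,0,0,0,-0.116,0]'; python3 go.py .63 -.1155 .18 -1.527; python3 -m inch '[-1,-1,0,0.5,0,0,0, -1,-1.6,0,0.8,0,0,0, -1,-2,0,1,0,0,0, -1,-2,0,1,0,0,0, -1,-2,0,1,0,0,0, -1,-2,0,1,0,0,0, -1,-2,0,1,0,0,0, -1,-2,0,1,0,0,0, -1,-2,0,1,0,0,0, -1,-2,0,1,0,0,0]';  python3 go.py .63 -.1155 .18 -1.527
```

```text
t: 20.02
eef_pos: [0.4962, -0.4222, 0.1952]
eef_rot: [-0.512, 0.512, -0.489, 0.486]
contact_force: [0.5, -0.8, -1.7]
gripper_width: 0.0108
rotvec tool [ 0.0024  0.0059 -0.0023] | shift cm in target axes [-30.05   1.52  14.71] in current axes [-29.96   1.55  14.89]
pos [ 0.4962 -0.4222  0.1952] F [ 0.5 -0.8 -1.7] w 0.0108 t 20.02 q [ 0.61  0.76  0.04  1.52 -0.04  0.86 -0.85]
t: 20.85
eef_pos: [0.5818, -0.2305, 0.1958]
eef_rot: [-0.51, 0.51, -0.491, 0.489]
contact_force: [-0.4, 0.3, -1.7]
gripper_width: 0.0109
rotvec tool [ 0.0019 -0.0028 -0.0016] | shift cm in target axes [-11.28   1.58   5.32] in current axes [-11.29   1.58   5.29]
pos [ 0.5818 -0.2305  0.1958] F [-0.4  0.3 -1.7] w 0.0109 t 20.85 q [ 0.26  0.73  0.07  1.61 -0.07  0.81 -1.16]
```

```bash
python3 -m inch '[-1,-2,0.4,1,0,0,0, -1,-2,0.4,1,0,0,0, -1,-2,0.4,1,0,0,0, -1,-2,0.4,1,0,0,0, -1,-1.6,0,0.7,0,0,0, -1,-1.2,0,0.5,0,0,0, -1,-0.5,0,0.2,0,0,0, -1,0,0,0,0,0,0, -1,0,0,0,0,0,0, -1,0,0,0,0,0,0]';  python3 go.py .63 -.1155 .18 -1.527
python3 - <<'E'
from h import *
for n in("scene","top"):
    s,W=pts(n);save(s,n+"8",(150,80,470,300))
    try:
        r,P=mfit(s,"lid",[.63,-.117,.044],manip.get_state()["eef_pos"][2]-.025);print(n,r.x.round(4),round(r.fun,2),len(P))
    except Exception as e: print(n,e)
print(manip.get_state()["eef_pos"])
E
```

```text
t: 21.68
eef_pos: [0.6302, -0.12, 0.181]
eef_rot: [-0.51, 0.511, -0.489, 0.49]
contact_force: [0.2, -0.5, -2.3]
gripper_width: 0.011
rotvec tool [ 0.0006 -0.0029  0.0016] | shift cm in target axes [-0.45  0.1   0.  ] in current axes [-0.45  0.1  -0.  ]
pos [ 0.6302 -0.12    0.181 ] F [ 0.2 -0.5 -2.3] w 0.011 t 21.68 q [ 0.07  0.77  0.09  1.57 -0.09  0.81 -1.34]
scene [ 0.6281 -0.1194  0.0138] 1.88 2498
top list index out of range
[ 0.63056785 -0.11912868  0.18102506]
```

View pics/scene8.png

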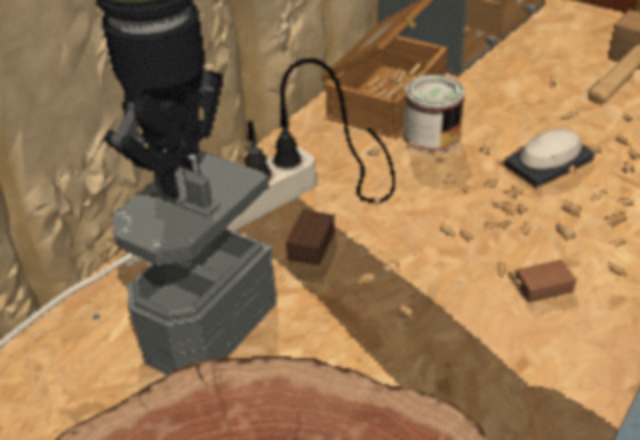

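```bash
python3 -m inch '[-1,-0.4,0.6,0,0,0,0, -1,0,0.6,0,0,0,0, -1,0,0.6,0,0,0,0, -1,0,0.6,0,0,0,0, -1,0,0.4,0,0,0,0, -1,0,0,0,0,0,0, -1,0,0,0,0,0,0, -1,0,0,0,0,0,0, -1,0,0,0,0,0,0, -1,0,0,0,0,0,0]';  python3 go.py .63 -.1155 .18 -1.527
cat > lidchk.py <<'E'
from h import *
for n in("scene","top"):
    s,W=pts(n)
    z=manip.get_state()["eef_pos"][2]-.025
    q=[.63,-.117 if n=="top" else -.1137,.044]
    L=loc(W[:,:2],q);i=inset(L);P=W[(i>-.01)&(W[:,2]>z-.01)&(W[:,2]<z+.02)]
    T=P[(P[:,2]>z+.009)];L=loc(T[:,:2],q);m=(abs(L[:,1])>.014)
    A=np.c_[L[m],np.ones(m.sum())]
    if m.sum()<50: print(n,"few",m.sum());continue
    c=np.linalg.lstsq(A,T[m,2],rcond=None)[0];e=T[m,2]-A@c;k=abs(e)<.003;c=np.linalg.lstsq(A[k],T[m,2][k],rcond=None)[0]
    print(n,"plane",c.round(4),"exp z",round(z+.016,4),m.sum(),k.sum())
    Q=T[m][k][:,:2]; r=fit(Q,q,"lid");print("   fit",r.x.round(4),round(r.fun,2))
    L=loc(Q,q);m=L[:,1]>.02;print("   extents -x,+x,-y,+y",*[np.percentile(L[:,j],p).round(4) for j,p in((0,1),(0,99),(1,1),(1,99))])
    # side faces: 
    S=P[(P[:,2]>z+.001)&(P[:,2]<z+.012)];L=loc(S[:,:2],q)
    for name,a,lim,o,w in(("-x",-L[:,0],.045,L[:,1],.04),("+x",L[:,0],.045,L[:,1],.04),("-y",-L[:,1],.07,L[:,0],.035),("+y",L[:,1],.07,L[:,0],.02)):
        m=(abs(a-lim)<.008)&(abs(o)<w)
        if m.sum()>15: print("   ",name,m.sum(),(np.median(a[m])-lim).round(4),np.polyfit(o[m],a[m],1)[0].round(3))
print(manip.get_state()["eef_pos"].round(4))
E
python3 lidchk.py
```

```text
t: 22.72
eef_pos: [0.631, -0.114, 0.1533]
eef_rot: [0.511, -0.511, 0.489, -0.489]
contact_force: [0.3, -0.4, -2.6]
gripper_width: 0.0105
rotvec tool [-0.0008 -0.      0.0002] | shift cm in target axes [ 0.15 -2.67 -0.1 ] in current axes [ 0.15 -2.67 -0.1 ]
pos [ 0.631  -0.114   0.1533] F [ 0.3 -0.4 -2.6] w 0.0105 t 22.72 q [ 0.06  0.8   0.09  1.59 -0.09  0.75 -1.34]
scene plane [ 0.0085 -0.0035  0.1455] exp z 0.1442 1668 1537
   fit [ 0.6283 -0.1136 -0.0034] 9.75
   extents -x,+x,-y,+y -0.0443 0.0434 -0.0689 0.0697
    -x 120 -0.0011 -0.001
    +y 58 -0.0003 -0.002
top plane [-0.0009 -0.001   0.1438] exp z 0.1442 1510 1457
   fit [ 0.6234 -0.1178  0.0978] 13.58
   extents -x,+x,-y,+y -0.045 0.0406 -0.0684 0.0703
    -x 48 0.0 0.001
[ 0.6309 -0.1139  0.1532]
```

```bash
cat > faces.py <<'E'
from h import *
z=manip.get_state()["eef_pos"][2]-.025
for n in("scene","top"):
    s,W=pts(n)
    q=[.63,-.117 if n=="top" else -.1137,.044]
    L=loc(W[:,:2],q)
    for nm,lo,hi in(("lid",z+.001,z+.0135),("tray",.046,.082),("base",.003,.038)):
        k=(W[:,2]>lo)&(W[:,2]<hi);l=L[k];out=[]
        for name,a,lim,o,w in(("-x",-l[:,0],.045,l[:,1],.04),("-y",-l[:,1],.07,l[:,0],.035),("+y",l[:,1],.07,l[:,0],.02),("cut",(-l[:,0]+l[:,1])*.7071,.0658,(l[:,0]+l[:,1])*.7071-.0177,.012)):
            m=(abs(a-lim)<.006)&(abs(o)<w)
            if m.sum()>12: out.append((name,int(m.sum()),round(1000*(np.median(a[m])-lim),1)))
        print(n,nm,out)
E
python3 faces.py
```

```text
scene lid [('-x', 140, np.float64(-1.1)), ('+y', 69, np.float64(-0.2)), ('cut', 63, np.float64(-1.2))]
scene tray [('-x', 359, np.float64(-1.2)), ('+y', 179, np.float64(-1.6)), ('cut', 173, np.float64(-2.1))]
scene base [('-x', 294, np.float64(-1.3)), ('+y', 142, np.float64(-2.4)), ('cut', 52, np.float64(-2.7))]
top lid [('-x', 66, np.float64(0.1))]
top tray [('-x', 135, np.float64(0.1)), ('-y', 28, np.float64(0.2))]
top base [('-x', 100, np.float64(0.1)), ('-y', 17, np.float64(1.1))]
```

```bash
python3 -m inch '[-1,0.13,0,0,0,0,0, -1,0,0.4,0,0,0,0, -1,0,0.5,0,0,0,0, -1,0,0.5,0,0,0,0, -1,0,0.5,0,0,0,0, -1,0,0.5,0,0,0,0, -1,0,0.4,0,0,0,0, -1,0,0.3,0,0,0,0, -1,0,0,0,0,0,0, -1,0,0,0,0,0,0]';  python3 go.py .6306 -.1155 .109 -1.527; python3 faces.py
```

```text
t: 23.75
eef_pos: [0.6307, -0.1152, 0.1217]
eef_rot: [-0.511, 0.511, -0.489, 0.489]
contact_force: [0.4, 0.4, -2.1]
gripper_width: 0.0109
rotvec tool [ 0.0003 -0.     -0.    ] | shift cm in target axes [ 0.03  1.27 -0.01] in current axes [ 0.03  1.27 -0.01]
pos [ 0.6307 -0.1152  0.1217] F [ 0.4  0.4 -2.1] w 0.0109 t 23.75 q [ 0.07  0.85  0.08  1.61 -0.09  0.69 -1.33]
scene lid [('-x', 138, np.float64(-0.9)), ('+y', 61, np.float64(-1.6)), ('cut', 60, np.float64(-1.7))]
scene tray [('-x', 359, np.float64(-1.0)), ('+y', 177, np.float64(-1.7)), ('cut', 168, np.float64(-2.1))]
scene base [('-x', 290, np.float64(-1.3)), ('+y', 148, np.float64(-2.5)), ('cut', 54, np.float64(-2.7))]
top lid [('-x', 49, np.float64(0.1)), ('-y', 14, np.float64(-0.0))]
top tray [('-x', 129, np.float64(0.2)), ('-y', 20, np.float64(0.2))]
top base [('-x', 100, np.float64(0.1)), ('-y', 17, np.float64(1.0))]
```

Lid and tray faces agree to a few tenths of a millimetre; lowering now.

```bash
python3 -m inch '[-1,0,0.2,0,0,0,0, -1,0,0.2,0,0,0,0, -1,0,0.1,0,0,0,0, -1,0,0.1,0,0,0,0, -1,0,0.1,0,0,0,0, -1,0,0.1,0,0,0,0, -1,0,0.1,0,0,0,0, -1,0,0.1,0,0,0,0, -1,0,0,0,0,0,0, -1,0,0,0,0,0,0]';  python3 go.py .6306 -.1155 .109 -1.527
```

```text
t: 24.68
eef_pos: [0.6307, -0.1152, 0.1118]
eef_rot: [-0.511, 0.511, -0.489, 0.489]
contact_force: [-0.0, -0.3, -1.9]
gripper_width: 0.0105
rotvec tool [0.0001 0.     0.0001] | shift cm in target axes [ 0.03  0.28 -0.02] in current axes [ 0.03  0.28 -0.02]
pos [ 0.6307 -0.1152  0.1118] F [-0.  -0.3 -1.9] w 0.0105 t 24.68 q [ 0.07  0.86  0.08  1.62 -0.1   0.67 -1.33]
```

```bash
python3 -m inch '[-1,0,0.1,0,0,0,0, -1,0,0.1,0,0,0,0, -1,0,0.1,0,0,0,0, -1,0,0.05,0,0,0,0, -1,0,0,0,0,0,0, -1,0,0,0,0,0,0, -1,0,0,0,0,0,0, -1,0,0,0,0,0,0, -1,0,0,0,0,0,0, -1,0,0,0,0,0,0]';  python3 go.py .6306 -.1155 .109 -1.527
```

```text
t: 25.52
eef_pos: [0.6308, -0.1152, 0.109]
eef_rot: [0.511, -0.511, 0.489, -0.489]
contact_force: [-1.6, 1.2, 6.0]
gripper_width: 0.0107
rotvec tool [-0.0003 -0.      0.0001] | shift cm in target axes [ 0.03 -0.   -0.02] in current axes [ 0.03 -0.   -0.02]
pos [ 0.6308 -0.1152  0.109 ] F [-1.6  1.2  6. ] w 0.0107 t 25.52 q [ 0.07  0.86  0.08  1.62 -0.1   0.66 -1.33]
```

The lid is seated: contact came at the expected 0.109 m. Next I'll release, rise and retreat.

```bash
python3 -m inch '[-1,0,0,0,0,0,0, 0,0,0,0,0,0,0, 0,0,0,0,0,0,0, 0,0,0,0,0,0,0, 0,0,0,0,0,0,0, 0,0,0,0,0,0,0, 0,0,-0.5,0,0,0,0, 0,0,-1,0,0,0,0, 0,0,-1.5,0,0,0,0, 0,0,-2,0,0,0,0]';  python3 -m inch '[0,0,-2,0,0,0,0, 0,0,-2,0,0,0,0, 0,0,-1,0,0,0,0, 0,0,0,-2,0,0,0, 0,0,0,-3,0,0,0, 0,0,0,-3,0,0,0, 0,0,0,-3,0,0,0, 0,0,0,-3,0,0,0, 0,2,0,-1,0,0,0, 0,3,0,0,0,0,0]'; python3 -m inch '[0,3,0,0,0,0,0, 0,3,0,0,0,0,0, 0,3,0,0,0,0,0, 0,3,0,0,0,0,0, 0,3,0,0,0,0,0, 0,2,0,0,0,0,0, 0,1,0,0,0,0,0, 0,0,0,0,0,0,0, 0,0,0,0,0,0,0, 0,0,0,0,0,0,0]'
python3 - <<'E'
from h import *
for n in("scene","top"):
    s,W=pts(n);save(s,n+"9",(150,80,470,300))
    q=[.63,-.117 if n=="top" else -.1137,.044]
    r,P=fitat(W,"lid",q,.084);print(n,r.x.round(4),round(r.fun,2))
    L=loc(P[:,:2],q);m=(P[:,2]>.093)&(P[:,2]<.106)&(abs(L[:,1])>.015)&(inset(L)>.003);print("plane",np.linalg.lstsq(np.c_[L[m],np.ones(m.sum())],P[m,2],rcond=None)[0].round(4))
E
sed -i 's/^z=.*/z=.084/' faces.py; python3 faces.py
```

```text
t: 26.35
eef_pos: [0.63, -0.1151, 0.1587]
eef_rot: [-0.51, 0.511, -0.489, 0.488]
contact_force: [0.7, -0.6, 0.7]
gripper_width: 0.043
t: 27.18
eef_pos: [0.4796, -0.1689, 0.2087]
eef_rot: [-0.512, 0.512, -0.489, 0.486]
contact_force: [1.4, 0.6, -0.7]
gripper_width: 0.0424
t: 28.02
eef_pos: [0.4914, -0.3491, 0.2083]
eef_rot: [0.512, -0.511, 0.489, -0.488]
contact_force: [-0.6, -0.2, 0.5]
gripper_width: 0.0427
scene [ 0.6288 -0.1151  0.0347] 3.12
plane [ 0.002  -0.0005  0.1014]
top [ 0.6297 -0.1163  0.0427] 0.08
plane [-0.0013  0.0012  0.0996]
scene lid [('-x', 131, np.float64(-1.0)), ('+y', 67, np.float64(-1.5)), ('cut', 61, np.float64(-1.6))]
scene tray [('-x', 362, np.float64(-1.1)), ('+y', 179, np.float64(-1.7)), ('cut', 165, np.float64(-2.1))]
scene base [('-x', 303, np.float64(-1.2)), ('+y', 141, np.float64(-2.3)), ('cut', 56, np.float64(-2.8))]
top lid [('-x', 51, np.float64(0.2))]
top tray [('-x', 123, np.float64(0.2)), ('-y', 19, np.float64(0.3))]
top base [('-x', 99, np.float64(0.2)), ('-y', 19, np.float64(1.0))]
```

View pics/scene9.png

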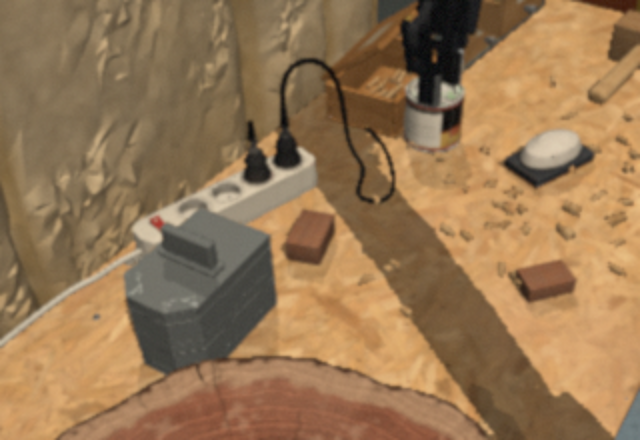

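View pics/top9.png

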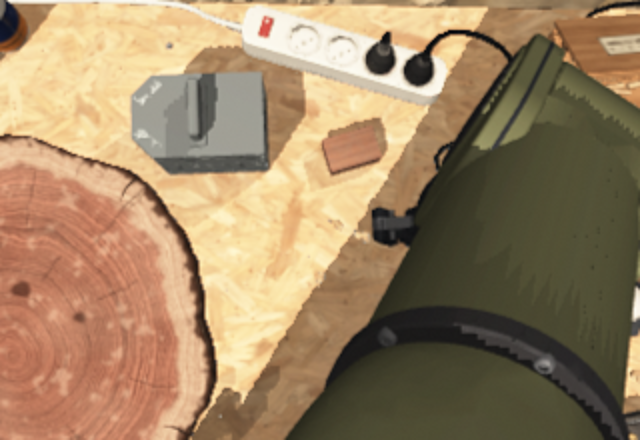

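The pictures show a closed three-layer stack (around pixels 200,290 in the scene crop and 200,120 in the top crop), with the cut corners lined up. The lid top is level at about 100 mm, as expected. The offcuts haven't moved and the gripper is clear, so I'm handing in.

```bash
python3 -c "
from station import manip
print(manip.get_state()['contact_force']);print(manip.close_job())"
```

```text
[ 0.20409607  0.08731156 -0.23864168]
the job is handed in; nothing more can be done
None
```

I set the empty tray on the tray of bolts by its rib, then set the lid on the empty tray by its bar, and handed the job in at about 28 s of the 61 s. The station gave no verdict.

- **Seating:** Contact came at the expected tool heights, about 0.067 m for the tray and 0.109 m for the lid.
- **Alignment:** In the last pictures the side faces of the lid and both trays agree within about 1 mm and the cut corners line up.
- **Height and level:** The lid top measured 99.6 mm from the top camera and 101.4 mm from the scene camera, against 100 mm expected. Its slope was 0.002 or less in both.
- **Surroundings:** The offcuts looked unmoved in both pictures, and the bolt tray's faces read the same as before the lid went on. I did not re-measure either against its starting position. The gripper was clear of everything when I handed in.

**Checks that disagreed:**
- The two cameras differ by up to about 4 mm in world y, so I relied on comparisons within the same camera.
- The scene camera's whole-outline fits were loose. For the lid it gave a yaw of 0.035 rad, against 0.043 rad from the top camera.
- The tilt fit made right after placing the tray was spoiled by stray points. A repeat with a clearer view showed the tray level.

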